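# Change over to a fresh bottle of kettle descaler

### The arm

A 6-joint arm with a two-finger parallel gripper is mounted at the origin on a cart in front of the work surface, level with it; the furniture and walls round the work are solid. World frame = base frame: x ahead of the robot, y to its left, z up, the work surface at z = 0. Lengths are in m, angles in rad, forces in N, time in s.
With the tool pointing down it reaches from about 0.3 to 0.775 m from the base axis. Payload 14.6 kg.
Tool frame: the origin (TCP) lies at the very end of the fingers, on their centre line; the grasp point (between the pads) lies 19 mm behind it; z points along the fingers, y is the line along which they close (so a half turn about z gives the same grasp; the last joint's range is limited). The gripper opens to 94 mm and grips with 3 to 60 N. Pads are 16 mm wide; open, the fingers measure 119 mm over their backs; the gripper's body (75 mm by 177 mm) begins 78 mm behind the grasp point.
Start: joints at [1.104, 0.3, 1.521, -0, 1.321, -0.067], TCP at [0.214, 0.507, 0.205] pointing down, gripper open.
Joint ranges: [-3.03, 3.03], [-0.79, 2.21], [0.23, 2.52], [-1.04, 4.18], [0, 3.07], [-2.55, 2.55]. Speed limits (rad/s): [2.22, 2.22, 2.57, 3.14, 3.14, 3.14].

### API

Orientations are given as a 3x3 rotation matrix whose columns are the frame's x, y, z axes.
In Python, from workcell import bot, viewer, workorder gives the robot as it stands. The module is installed in compiled form; this text tells all that it offers.
- The arm moves only by the shell command python3 -m handwheel 'ROWS' [FORCE]. ROWS is JSON, a list of rows, each an object of numbers: "jaw": the gripper's target within -1 to 1 (shut at 1, half-way at 0, fully open at -1); "dx", "dy", "dz": the shift along the world's x, y, z in mm; "ax", "ay", "az": the turn, a rotation vector about the world's x, y, z in units of 6 degrees (1.0 is 6 degrees). A call has 1 to 5 rows; each row is the pose to reach, as a shift and turn from the pose commanded when the call began; what a row does not reach only later rows make up. A row lasts 1/12 s, in which the tool goes at most 41.7 mm and 7.16 degrees, less where a joint would pass 70% of its speed; a pose out of reach is approached as far as the arm can. A call with a gripper value outside its range is refused whole. The fingers move at their own pace and stop on an object; FORCE is the grip in N (left out, the last holds). Time passes only in rows, so rows that repeat a pose let the fingers close. It gives the time, the measured TCP pose, the force, the opening and the grip force at its end, in the units of the state.
- bot.get_state(): the state, without advancing time (a new reading comes with each control period).
- viewer.snapshot(name): name is "scene" or "top" or "wrist"; returns a dict with "color" (420x560x3 uint8, red, green, blue), "range_z" (420x560 float32, m along the optical axis (not along the pixel's ray), 0 where there is no reading), "K" (3x3 intrinsics, pixels), "cam_to_world" (4x4, takes a point from camera to world coordinates). Camera axes: x right, y up, looking along -z (the intrinsics and any distortion apply to the point x, -y, -z); pixel columns grow to the right and rows downward; lengths in m; the calibration is good to about 2 mm. The wrist camera is an equidistant fisheye: a pixel r from the principal point sees the ray r / f radians off the axis. A picture is of the moment at which its call begins.
- workorder.close_job(): hands the job in; it is judged then, once.
The state is a dict: "t": time; "joints": joint angles; "dq": joint speeds; "effort": joint torques, N m; "position": TCP position; "ee_rot": TCP orientation; "ft_force": force on the tool from outside, world axes, zero at the start; "ft_torque": the same for the moment, N m; "width": opening from 0.0 (shut) to 1.0 (fully open); "grip_force": force on a finger pad.
Only numpy, scipy, OpenCV 4.12 (cv2) and the standard library are available. Lean on these libraries where they do the work, as an engineer would, in place of code of your own. Each camera call takes 0.05 s, during which the arm holds its last target. There are 200 camera calls.

### The job

The kettle needs descaling and the old bottle of descaler, the one without a cap, is empty: drop it into the wire recycling basket. Then open the full bottle with the red push-and-turn safety cap: press the cap down, turn it anticlockwise while it is down, and lift it off. Leave the full bottle standing upright where it is and the other things undisturbed, and finish while still holding the cap level, a few centimetres straight above the open bottle, ready to go back on.

Things in the scene. Friction and masses are not known exactly. Their poses are not given: they have to be found in the camera images.
- empty_bottle: Empty descaler bottle: white, blue and teal label, NO cap, upright, 60 g. Oval body 105 mm along its y, 64 mm along x, 100 mm tall, shoulder sloping in up to 132 mm. Origin: centre of underside, z up. On that axis the neck: round collar 38 mm across at heights 130-139 mm, then 29 mm neck with three lugs 38 mm across up to 157 mm, rim at 163 mm. Can be taken by collar and lugs from above.
- empty_bottle_middle (a point): Middle of the empty bottle's body, on its axis 60 mm above its underside.
- full_bottle: Full descaler bottle, same shape and label, closed by the red cap; stands loose on the worktop by its own weight, about 0.65 kg. Origin: centre of underside, z up. The shoulder ends at 132 mm and a collar 38 mm across at 139 mm, so fingertips beside the cap may go down to 135 mm.
- full_bottle_mouth (a point): Centre of the full bottle's rim, on its axis 163 mm above its underside. Outside the neck, hidden by the cap, sit the three bayonet lugs, 38 mm across, topmost 6 mm below the rim.
- cap: Red ribbed safety cap, white arrows on top: 48 mm across, 30 mm high, 25 g. Origin: centre of the open underside, z up; closed, 143 mm above the full bottle's underside, axes parallel to the bottle's (some degrees of play). Closed it neither turns nor pulls off. Pushed down it turns anticlockwise seen from above: off the lugs from 40 deg (0.7 rad), stop at 83 deg (1.45 rad), 60 to 65 deg is right.
- cap_top (a point): Centre of the cap's top face, 30 mm above its origin. A spring liner inside the cap pushes it up with 6 N: to unlock push down over 3 mm (9 N), best to the end stop at 6 mm (12 N), and keep it down while turning. Turned free, it springs up 3 mm and lifts straight off.
- basket: Recycling basket of chrome wire, open at the top, loose, 0.7 kg: 160 mm along its x, 200 mm along its y, rim 80 mm above the worktop. Origin: centre of the underside; inner floor 7 mm above it; walls about 3 mm.
- cabinet_edge (a point): Lower front edge of the wall cabinets over the back of the worktop: everything beyond this x and above this height is cabinet, along the whole work area. Keep wrist and elbow in front of it; wide swings of the arm at full reach hit it.
- tumbler: Bystander: clear drinking glass, 80 mm across, 91 mm tall; origin at the centre of its underside.
- table_shaker: Bystander: small shaker with a grey top, 44 mm across, 90 mm tall; origin at the centre of its underside.
- tea_tin: Bystander: grey lidded canister, 70 mm across, 120 mm tall; origin at the centre of its underside.

How it is judged:
On the way, in this order (a step that is already met when the one before it is completed fails the run):
1. the empty bottle lies or stands in the basket, let go and at rest (x of empty_bottle_middle in the frame of basket between -0.08 and 0.08 m and y of empty_bottle_middle in the frame of basket between -0.1 and 0.1 m and z of empty_bottle_middle in the frame of basket below 0.1 m and contact force between the fingers and empty_bottle below 0.1 N and linear speed of empty_bottle below 0.05 m/s), for 0.2 s.
2. the closed cap is pressed down on the full bottle (z of cap in the frame of full_bottle below 0.1403 m and angle between the x axis of cap and the x axis of full_bottle, either way round below 0.35 rad), for 0.05 s.
3. the cap is turned free of the lugs while still on the neck (angle between the x axis of cap and the x axis of full_bottle, either way round above 0.65 rad and z of cap in the frame of full_bottle below 0.153 m), for 0.05 s.
At the end, for the whole second after the job is handed in: Empty bottle in the basket, at rest, its middle inside the walls and at most 100 mm up. Cap held in the fingers, still, level (0.35 rad), off the bottle, underside 15 to 120 mm above the full bottle's rim, within 35 mm of its axis. Full bottle upright (0.1 rad), within 50 mm of where it stood (x of empty_bottle_middle in the frame of basket between -0.08 and 0.08 m and y of empty_bottle_middle in the frame of basket between -0.1 and 0.1 m and z of empty_bottle_middle in the frame of basket below 0.1 m and linear speed of each of empty_bottle, cap below 0.05 m/s and contact force between the fingers and cap above 1 N and contact force between cap and full_bottle below 0.1 N and z of cap in the frame of full_bottle_mouth between 0.015 and 0.12 m and horizontal distance between cap and full_bottle_mouth below 0.035 m and angle between cap's own z axis and vertical below 0.35 rad and angle between full_bottle's own z axis and vertical below 0.1 rad and height (world z) of full_bottle below 0.01 m and distance of full_bottle from where it was at the start of the episode below 0.05 m); the arm keeps its last pose, push and grip.
It fails at once if the full bottle is tipped or lifted (angle between full_bottle's own z axis and vertical above 0.4 rad or height (world z) of full_bottle above 0.03 m).
It fails at once if the basket is tipped or shoved along (angle between basket's own z axis and vertical above 0.4 rad or distance of basket from where it was at the start of the episode above 0.08 m).
It fails at once if a bystander is pushed away or knocked over (distance of any of tumbler, table_shaker, tea_tin from where it was at the start of the episode above 0.04 m or angle between any of tumbler, table_shaker, tea_tin's own z axis and vertical above 0.5 rad).
It also fails if it takes over 48 s, if anything falls off the work surface, if the arm or the gripper's body presses on something with over 40 N, if the wrist force passes 120 N, or if a joint passes its speed limit or range.

## Working session

There is one attempt and no reset: what is moved stays moved. The work goes in short steps, Python scripts to look and compute and a shell command to move; the robot and the scene stay as the last step left them, time stands still between calls to the robot, and variables do not carry over. Pictures are saved under pics/ and viewed, at most 10 in all, crops included, and the job is handed in when it is done.

```bash
mkdir -p pics; cat > h.py <<'E'
import numpy as np, cv2
from workcell import bot, viewer, workorder
def pts(s):
    K=s["K"];T=s["cam_to_world"];z=s["range_z"].astype(float)
    v,u=np.mgrid[:z.shape[0],:z.shape[1]]
    P=np.stack([(u-K[0,2])/K[0,0]*z,-(v-K[1,2])/K[1,1]*z,-z],-1)
    W=P@T[:3,:3].T+T[:3,3]; W[z==0]=np.nan
    return W
def save(s,n): cv2.imwrite("pics/"+n+".png",s["color"][:,:,::-1])
E
python3 - <<'E'
from h import *
for n in("scene","top"):
    s=viewer.snapshot(n);save(s,n+"0");np.savez(n+"0.npz",**s)
    print(n,s["K"].tolist(),s["cam_to_world"].round(3).tolist())
st=bot.get_state();print(st["t"],st["position"],st["width"],st["ee_rot"])
E
```

```text
scene [[422.21050210491, 0.0, 274.83389271322307], [0.0, 422.21050210491, 212.6283133650226], [0.0, 0.0, 1.0]] [[0.801, 0.421, -0.425, 0.027], [-0.598, 0.549, -0.583, -0.565], [-0.012, 0.722, 0.692, 1.07], [0.0, 0.0, 0.0, 1.0]]
top [[448.02692382755106, 0.0, 279.29256819729267], [0.0, 448.02692382755106, 215.15326289289746], [0.0, 0.0, 1.0]] [[0.28, 0.922, -0.267, 0.229], [-0.96, 0.268, -0.081, 0.019], [-0.003, 0.279, 0.96, 1.288], [0.0, 0.0, 0.0, 1.0]]
0.1 [0.21396765 0.50643217 0.20493855] 0.9966686240876172 [[-9.21153142e-01  3.89200029e-01 -4.75879316e-04]
 [ 3.89200311e-01  9.21152695e-01 -9.11567313e-04]
 [ 8.35754905e-05 -1.02490547e-03 -9.99999471e-01]]
```

View pics/scene0.png

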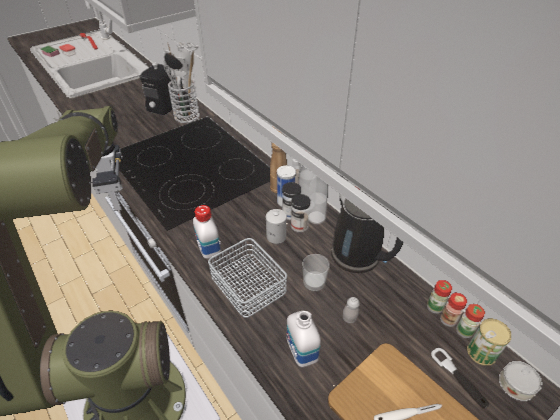

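View pics/top0.png

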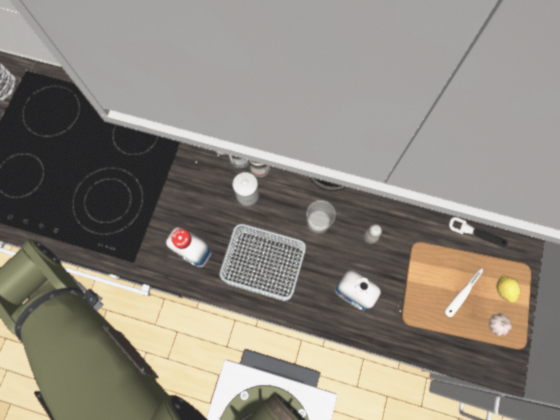

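The scene view shows the red-capped bottle at about (204,215), the basket at (248,275) and the empty bottle's neck at (303,320). In the top view the cap is at (181,239), the basket at (263,262), the open neck at (364,286), the tumbler at (320,215), the tin at (246,187) and the shaker at (374,232). Next I'll measure them.

```bash
python3 - <<'E'
from h import *
s={n:dict(np.load(n+"0.npz")) for n in("scene","top")}
W={n:pts(s[n]) for n in s}
for n in s:
    c=s[n]["color"].astype(int);w=W[n]
    red=(c[...,0]>130)&(c[...,1]<70)&(c[...,2]<80)&(w[...,2]>.13)&(w[...,2]<.2)
    p=w[red&(w[...,2]>.168)];print(n,"cap",red.sum(),p.shape, (p.min(0)+p.max(0))/2,np.ptp(p,axis=0), np.median(p,0))
reg={"top":{"tumbler":(295,195,345,240),"shaker":(362,220,386,246),"tin":(228,168,266,210),"basket":(215,220,312,305),"empty":(330,265,388,312),"full":(160,222,215,272)},
"scene":{"empty":(280,305,325,368),"full":(188,200,225,260),"tumbler":(298,250,332,294),"shaker":(340,294,362,325),"tin":(262,206,290,245)}}
for n in reg:
  for k,(a,b,c_,d) in reg[n].items():
    p=W[n][b:d,a:c_].reshape(-1,3);p=p[np.isfinite(p[:,2])]
    q=p[(p[:,2]>.015)&(p[:,2]<.3)]
    top=q[q[:,2]>q[:,2].max()-.012]
    r=cv2.minAreaRect((q[:,:2]*1000).astype(np.float32))
    print(n,k,len(q),"zmax",q[:,2].max().round(3),"top mid",((top.min(0)+top.max(0))/2).round(3),np.ptp(top,axis=0).round(3),"rect",np.round(r[0]),np.round(r[1]),round(r[2],1))
# basket rim
p=W["top"][215:310,210:315].reshape(-1,3);q=p[(p[:,2]>.068)&(p[:,2]<.095)]
print("rim",cv2.minAreaRect((q[:,:2]*1000).astype(np.float32)),len(q))
# label/body: points at body height
for n in s:
  for k in("empty","full"):
    a,b,c_,d=reg[n][k];p=W[n][b:d,a:c_].reshape(-1,3)
    for lo,hi in((.02,.1),(.09,.14),(.03,.17)):
        q=p[(p[:,2]>lo)&(p[:,2]<hi)];
        if len(q)>5:print(n,k,lo,hi,cv2.minAreaRect((q[:,:2]*1000).astype(np.float32)),len(q))
w=W["top"];m=(w[...,2]>.3)&(w[...,0]>.4);q=w[m];print("cab z",np.percentile(q[:,2],[1,5,20,50]),"x",np.percentile(q[:,0],[.2,1,5]))
E
```

```text
scene cap 141 (77, 3) [0.40626156 0.34076245 0.17230274] [0.04422982 0.04423011 0.00836518] [0.40262221 0.33854791 0.17161337]
top cap 29 (25, 3) [0.41316555 0.32509455 0.17260314] [0.04146694 0.02067868 0.00757988] [0.40872994 0.31937956 0.17280333]
top tumbler 520 zmax 0.098 top mid [0.573 0.016 0.092] [0.126 0.089 0.012] rect [570.  13.] [ 78. 131.] 83.3
top shaker 238 zmax 0.093 top mid [ 0.597 -0.148  0.087] [0.029 0.031 0.012] rect [ 594. -146.] [40. 36.] 31.7
top tin 759 zmax 0.122 top mid [0.623 0.233 0.116] [0.025 0.031 0.012] rect [641. 237.] [ 68. 112.] 89.6
top basket 952 zmax 0.093 top mid [0.458 0.128 0.087] [0.225 0.205 0.012] rect [467. 128.] [206. 243.] 90.0
top empty 1126 zmax 0.167 top mid [ 0.426 -0.14   0.161] [0.034 0.036 0.012] rect [ 424. -140.] [104.  64.] 72.9
top full 1042 zmax 0.18 top mid [0.411 0.339 0.174] [0.047 0.048 0.011] rect [409. 339.] [106.  66.] 78.3
scene empty 1405 zmax 0.166 top mid [ 0.423 -0.139  0.161] [0.034 0.035 0.012] rect [ 419. -141.] [100.  63.] 72.6
scene full 1025 zmax 0.177 top mid [0.407 0.343 0.171] [0.048 0.051 0.012] rect [3
[... 1368 characters left out ...]
.09 0.14 ((424.3998107910156, -139.947021484375), (104.06331634521484, 64.1196060180664), 72.8437271118164) 779
top empty 0.03 0.17 ((424.24395751953125, -139.8209991455078), (104.18354797363281, 64.46276092529297), 72.91031646728516) 1092
top full 0.02 0.1 ((389.79144287109375, 323.6617126464844), (53.509376525878906, 97.83506774902344), 30.159385681152344) 205
top full 0.09 0.14 ((409.6258239746094, 339.16314697265625), (104.22692108154297, 63.00812530517578), 75.57205963134766) 537
top full 0.03 0.17 ((409.36163330078125, 339.2336120605469), (105.4096908569336, 65.721435546875), 78.25460052490234) 758
cab z [0.47545394 0.49284898 0.6262408  0.77398044] x [0.54860433 0.54892749 0.54933942]
```

```bash
python3 - <<'E'
from h import *
a=cv2.imread("pics/top0.png")
A=cv2.resize(a[215:310,140:400],(780,285),interpolation=cv2.INTER_CUBIC)
b=cv2.imread("pics/scene0.png");B=cv2.resize(b[195:375,170:370],(330,297),interpolation=cv2.INTER_CUBIC)
o=np.zeros((590,780,3),np.uint8);o[:285]=A;o[290:587,:330]=B
cv2.imwrite("pics/crop.png",o)
E
```

```text
(no output)
```

View pics/crop.png

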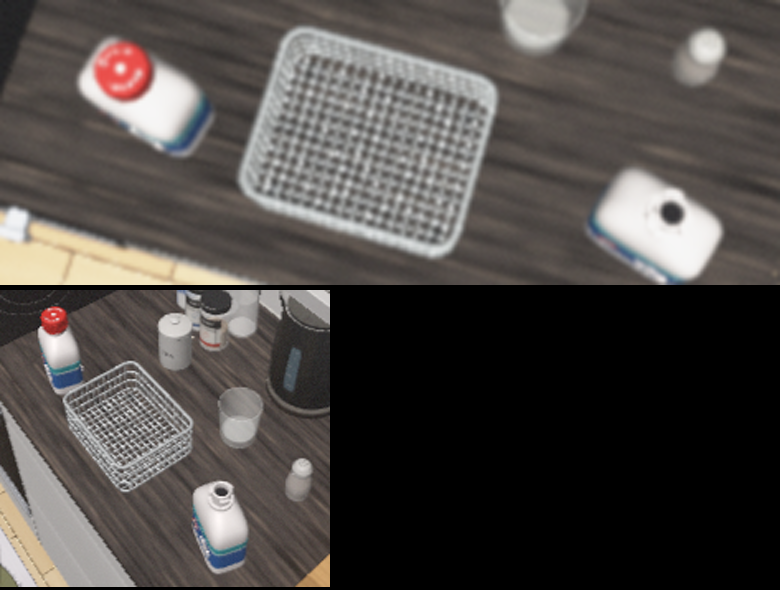

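The neck measures (0.425,-0.140), rim z 0.166, and the cap (0.409,0.341), top z 0.175. Both match the stated heights to within calibration. The cabinet edge is at about x 0.549, z 0.475. I'll move towards the empty bottle and cast the basket rim corners.

```bash
python3 - <<'E'
from h import *
s=dict(np.load("top0.npz"));K=s["K"];T=s["cam_to_world"]
c=[]
for x,y in((290,28),(497,85),(450,253),(240,185)):
    u,v=140+x/3,215+y/3
    d=T[:3,:3]@np.array([(u-K[0,2])/K[0,0],-(v-K[1,2])/K[1,1],-1]);o=T[:3,3]
    c.append((o+d*(.08-o[2])/d[2])[:2])
c=np.array(c);print(c.round(3),c.mean(0).round(3),[np.linalg.norm(c[i]-c[i-1]).round(3) for i in range(4)],np.degrees(np.arctan2(*(c[0]-c[1])[::-1])))
E
python3 -m handwheel '[{"jaw":-1,"dx":12,"dy":-38},{"jaw":-1,"dx":25,"dy":-76},{"jaw":-1,"dx":37,"dy":-114},{"jaw":-1,"dx":50,"dy":-152},{"jaw":-1,"dx":62,"dy":-190}]' 20
python3 -m handwheel '[{"jaw":-1,"dx":12,"dy":-38},{"jaw":-1,"dx":25,"dy":-76},{"jaw":-1,"dx":37,"dy":-114},{"jaw":-1,"dx":50,"dy":-152},{"jaw":-1,"dx":62,"dy":-190}]'
python3 -m handwheel '[{"jaw":-1,"dx":12,"dy":-38},{"jaw":-1,"dx":25,"dy":-76},{"jaw":-1,"dx":37,"dy":-114},{"jaw":-1,"dx":50,"dy":-152},{"jaw":-1,"dx":62,"dy":-190}]'
```

```text
[[0.506 0.228]
 [0.508 0.029]
 [0.349 0.028]
 [0.354 0.226]] [0.429 0.128] [np.float64(0.152), np.float64(0.199), np.float64(0.159), np.float64(0.198)] 90.43944787241276invalid input
invalid input
invalid input
```

Basket centre is (0.429,0.128), axis-aligned, and its size matches. The rows were refused, so I'll try giving all seven keys.

```bash
python3 -m handwheel '[{"jaw":-1,"dx":12,"dy":-38,"dz":0,"ax":0,"ay":0,"az":0},{"jaw":-1,"dx":25,"dy":-76,"dz":0,"ax":0,"ay":0,"az":0},{"jaw":-1,"dx":37,"dy":-114,"dz":0,"ax":0,"ay":0,"az":0},{"jaw":-1,"dx":50,"dy":-152,"dz":0,"ax":0,"ay":0,"az":0},{"jaw":-1,"dx":62,"dy":-190,"dz":0,"ax":0,"ay":0,"az":0}]' 20
```

```text
t: 0.52
position: [0.276, 0.3148, 0.2051]
ee_rot: [[-0.921, 0.389, -0.0], [0.389, 0.921, -0.0], [0.0, -0.0, -1.0]]
ft_force: [1.6, 1.1, 0.2]
width: 0.998
grip_force: 0.0
```

```bash
python3 -m handwheel '[{"jaw":-1,"dx":12,"dy":-38,"dz":0,"ax":0,"ay":0,"az":0},{"jaw":-1,"dx":25,"dy":-76,"dz":0,"ax":0,"ay":0,"az":0},{"jaw":-1,"dx":37,"dy":-114,"dz":0,"ax":0,"ay":0,"az":0},{"jaw":-1,"dx":50,"dy":-152,"dz":0,"ax":0,"ay":0,"az":0},{"jaw":-1,"dx":62,"dy":-190,"dz":0,"ax":0,"ay":0,"az":0}]'
python3 -m handwheel '[{"jaw":-1,"dx":12,"dy":-38,"dz":0,"ax":0,"ay":0,"az":0},{"jaw":-1,"dx":25,"dy":-76,"dz":0,"ax":0,"ay":0,"az":0},{"jaw":-1,"dx":37,"dy":-114,"dz":0,"ax":0,"ay":0,"az":0},{"jaw":-1,"dx":50,"dy":-152,"dz":0,"ax":0,"ay":0,"az":0},{"jaw":-1,"dx":62,"dy":-190,"dz":0,"ax":0,"ay":0,"az":0}]'
python3 -m handwheel '[{"jaw":-1,"dx":12,"dy":-38,"dz":0,"ax":0,"ay":0,"az":0},{"jaw":-1,"dx":24,"dy":-74,"dz":0,"ax":0,"ay":0,"az":0},{"jaw":-1,"dx":24,"dy":-75,"dz":0,"ax":0,"ay":0,"az":0},{"jaw":-1,"dx":24,"dy":-75,"dz":0,"ax":0,"ay":0,"az":0}]'
python3 - <<'E'
from h import *
s=viewer.snapshot("wrist");save(s,"w1")
print(s["K"].tolist(),s["cam_to_world"].round(3).tolist(),bot.get_state()["joints"])
E
```

```text
t: 0.93
position: [0.3381, 0.1248, 0.2055]
ee_rot: [[-0.921, 0.389, 0.0], [0.389, 0.921, 0.0], [-0.0, 0.0, -1.0]]
ft_force: [0.6, -0.1, -0.3]
width: 0.998
grip_force: 0.0
t: 1.35
position: [0.4001, -0.0656, 0.2055]
ee_rot: [[-0.921, 0.39, 0.0], [0.39, 0.921, -0.0], [-0.0, 0.0, -1.0]]
ft_force: [0.5, 1.0, -0.1]
width: 1.001
grip_force: 0.0
t: 1.68
position: [0.4239, -0.1397, 0.2048]
ee_rot: [[-0.92, 0.392, -0.001], [0.392, 0.92, 0.001], [0.002, -0.0, -1.0]]
ft_force: [-0.5, 0.9, -0.2]
width: 1.002
grip_force: 0.0
[[325.19226210127806, 0.0, 284.3288013171784], [0.0, 325.19226210127806, 210.7553830886098], [0.0, 0.0, 1.0]] [[0.393, -0.887, -0.244, 0.352], [0.92, 0.379, 0.103, -0.11], [0.001, -0.265, 0.964, 0.385], [0.0, 0.0, 0.0, 1.0]] [-3.98157008e-01  6.65488349e-02  1.79838331e+00  1.25590441e-04
  1.27793768e+00 -1.56785051e+00]
```

View pics/w1.png

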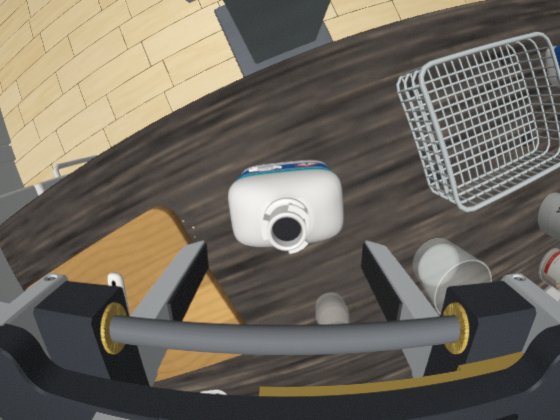

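The wrist view shows the open neck at (287,229), midway between the fingertips at x of about 207 and 362. The alignment is good, so I'll descend, grip and lift.

```bash
python3 -m handwheel '[{"jaw":-1,"dx":0,"dy":0,"dz":-25,"ax":0,"ay":0,"az":0},{"jaw":-1,"dx":0,"dy":0,"dz":-50,"ax":0,"ay":0,"az":0},{"jaw":-1,"dx":0,"dy":0,"dz":-69,"ax":0,"ay":0,"az":0},{"jaw":1,"dx":0,"dy":0,"dz":-69,"ax":0,"ay":0,"az":0},{"jaw":1,"dx":0,"dy":0,"dz":-69,"ax":0,"ay":0,"az":0}]' 20
python3 -m handwheel '[{"jaw":1,"dx":0,"dy":0,"dz":0,"ax":0,"ay":0,"az":0},{"jaw":1,"dx":0,"dy":0,"dz":0,"ax":0,"ay":0,"az":0},{"jaw":1,"dx":0,"dy":0,"dz":0,"ax":0,"ay":0,"az":0},{"jaw":1,"dx":0,"dy":0,"dz":0,"ax":0,"ay":0,"az":0},{"jaw":1,"dx":0,"dy":0,"dz":0,"ax":0,"ay":0,"az":0}]'
```

```text
t: 2.15
position: [0.4238, -0.1373, 0.1366]
ee_rot: [[-0.922, 0.388, -0.001], [0.388, 0.922, 0.001], [0.001, 0.0, -1.0]]
ft_force: [-0.2, 0.4, 0.6]
width: 0.893
grip_force: 0.0
t: 2.57
position: [0.4242, -0.1384, 0.1369]
ee_rot: [[-0.921, 0.389, 0.001], [0.389, 0.921, -0.0], [-0.001, 0.0, -1.0]]
ft_force: [-0.4, 0.0, -0.1]
width: 0.539
grip_force: 0.0
```

```bash
python3 -m handwheel '[{"jaw":1,"dx":0,"dy":0,"dz":0,"ax":0,"ay":0,"az":0},{"jaw":1,"dx":0,"dy":0,"dz":0,"ax":0,"ay":0,"az":0},{"jaw":1,"dx":0,"dy":0,"dz":0,"ax":0,"ay":0,"az":0},{"jaw":1,"dx":0,"dy":0,"dz":0,"ax":0,"ay":0,"az":0},{"jaw":1,"dx":0,"dy":0,"dz":0,"ax":0,"ay":0,"az":0}]'
python3 -m handwheel '[{"jaw":1,"dx":0,"dy":0,"dz":15,"ax":0,"ay":0,"az":0},{"jaw":1,"dx":0,"dy":0,"dz":40,"ax":0,"ay":0,"az":0},{"jaw":1,"dx":0,"dy":0,"dz":70,"ax":0,"ay":0,"az":0},{"jaw":1,"dx":0,"dy":0,"dz":100,"ax":0,"ay":0,"az":0},{"jaw":1,"dx":0,"dy":0,"dz":120,"ax":0,"ay":0,"az":0}]'
```

```text
t: 2.98
position: [0.4241, -0.1384, 0.1366]
ee_rot: [[-0.921, 0.389, 0.0], [0.389, 0.921, -0.0], [-0.0, 0.0, -1.0]]
ft_force: [-0.3, -0.2, 2.7]
width: 0.393
grip_force: 20.0
t: 3.4
position: [0.4243, -0.1385, 0.259]
ee_rot: [[-0.921, 0.389, 0.002], [0.389, 0.921, -0.001], [-0.002, -0.0, -1.0]]
ft_force: [0.9, -0.0, -0.6]
width: 0.39
grip_force: 20.0
```

```bash
python3 -m handwheel '[{"jaw":1,"dx":1,"dy":20,"dz":0,"ax":0,"ay":0,"az":0},{"jaw":1,"dx":2,"dy":50,"dz":0,"ax":0,"ay":0,"az":0},{"jaw":1,"dx":3,"dy":85,"dz":0,"ax":0,"ay":0,"az":0},{"jaw":1,"dx":3,"dy":120,"dz":0,"ax":0,"ay":0,"az":0},{"jaw":1,"dx":4,"dy":155,"dz":0,"ax":0,"ay":0,"az":0}]'
python3 -m handwheel '[{"jaw":1,"dx":0,"dy":35,"dz":0,"ax":0,"ay":0,"az":0},{"jaw":1,"dx":1,"dy":70,"dz":0,"ax":0,"ay":0,"az":0},{"jaw":1,"dx":1,"dy":95,"dz":0,"ax":0,"ay":0,"az":0},{"jaw":1,"dx":1,"dy":111,"dz":0,"ax":0,"ay":0,"az":0},{"jaw":1,"dx":1,"dy":111,"dz":0,"ax":0,"ay":0,"az":0}]'
python3 - <<'E'
from h import *
s=viewer.snapshot("top");t=viewer.snapshot("scene")
o=np.hstack([s["color"][150:330,120:420],t["color"][150:330,160:360]])
cv2.imwrite("pics/hang.png",cv2.resize(o,(800,288))[:,:,::-1])
E
```

```text
t: 3.82
position: [0.4276, 0.018, 0.2564]
ee_rot: [[-0.921, 0.39, -0.0], [0.39, 0.921, -0.0], [0.0, -0.0, -1.0]]
ft_force: [1.2, -0.8, -0.0]
width: 0.39
grip_force: 20.0
t: 4.23
position: [0.4287, 0.1299, 0.2561]
ee_rot: [[-0.922, 0.387, -0.001], [0.387, 0.922, 0.0], [0.001, -0.0, -1.0]]
ft_force: [-0.9, -0.4, -0.6]
width: 0.392
grip_force: 20.0
```

View pics/hang.png

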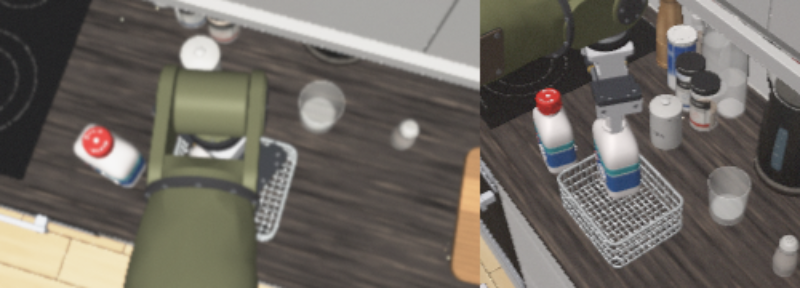

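The bottle hangs upright over the basket, at about (617,150) in the right half. I'll lower it.

```bash
python3 -m handwheel '[{"jaw":1,"dx":0,"dy":-1,"dz":-25,"ax":0,"ay":0,"az":0},{"jaw":1,"dx":0,"dy":-1,"dz":-55,"ax":0,"ay":0,"az":0},{"jaw":1,"dx":0,"dy":-1,"dz":-85,"ax":0,"ay":0,"az":0},{"jaw":1,"dx":0,"dy":-1,"dz":-102,"ax":0,"ay":0,"az":0},{"jaw":1,"dx":0,"dy":-1,"dz":-110,"ax":0,"ay":0,"az":0}]'
python3 -m handwheel '[{"jaw":1,"dx":0,"dy":0,"dz":0,"ax":0,"ay":0,"az":0},{"jaw":1,"dx":0,"dy":0,"dz":-1,"ax":0,"ay":0,"az":0},{"jaw":1,"dx":0,"dy":0,"dz":-1,"ax":0,"ay":0,"az":0}]'
```

```text
t: 4.75
position: [0.4282, 0.1252, 0.1442]
ee_rot: [[-0.921, 0.391, -0.003], [0.391, 0.921, -0.001], [0.003, -0.002, -1.0]]
ft_force: [0.3, 0.1, -0.8]
width: 0.39
grip_force: 20.0
t: 5.0
position: [0.4297, 0.1264, 0.1466]
ee_rot: [[-0.921, 0.39, 0.002], [0.39, 0.921, 0.0], [-0.002, 0.001, -1.0]]
ft_force: [-0.1, 0.1, 0.1]
width: 0.394
grip_force: 20.0
```

```bash
python3 -m handwheel '[{"jaw":1,"dx":0,"dy":0,"dz":-2,"ax":0,"ay":0,"az":0},{"jaw":1,"dx":0,"dy":0,"dz":-2,"ax":0,"ay":0,"az":0},{"jaw":1,"dx":0,"dy":0,"dz":-2,"ax":0,"ay":0,"az":0}]'
python3 -m handwheel '[{"jaw":-0.5,"dx":0,"dy":0,"dz":-2,"ax":0,"ay":0,"az":0},{"jaw":-0.5,"dx":0,"dy":0,"dz":-2,"ax":0,"ay":0,"az":0},{"jaw":-0.5,"dx":0,"dy":0,"dz":-2,"ax":0,"ay":0,"az":0},{"jaw":-0.5,"dx":0,"dy":0,"dz":-2,"ax":0,"ay":0,"az":0},{"jaw":-0.5,"dx":0,"dy":0,"dz":-2,"ax":0,"ay":0,"az":0}]'
```

```text
t: 5.25
position: [0.4292, 0.1267, 0.1438]
ee_rot: [[-0.921, 0.389, 0.001], [0.389, 0.921, 0.0], [-0.001, 0.0, -1.0]]
ft_force: [-0.5, -0.2, -0.9]
width: 0.392
grip_force: 20.0
t: 5.67
position: [0.4291, 0.1266, 0.1415]
ee_rot: [[-0.921, 0.389, 0.0], [0.389, 0.921, 0.0], [-0.0, 0.0, -1.0]]
ft_force: [0.3, 0.2, -0.8]
width: 0.714
grip_force: 0.0
```

```bash
python3 -m handwheel '[{"jaw":-1,"dx":0,"dy":0,"dz":25,"ax":0,"ay":0,"az":0},{"jaw":-1,"dx":0,"dy":0,"dz":50,"ax":0,"ay":0,"az":0},{"jaw":-1,"dx":0,"dy":0,"dz":80,"ax":0,"ay":0,"az":0},{"jaw":-1,"dx":-1,"dy":20,"dz":80,"ax":0,"ay":0,"az":0},{"jaw":-1,"dx":-4,"dy":55,"dz":80,"ax":0,"ay":0,"az":0}]'
python3 -m handwheel '[{"jaw":-1,"dx":-4,"dy":40,"dz":0,"ax":0,"ay":0,"az":0},{"jaw":-1,"dx":-8,"dy":80,"dz":0,"ax":0,"ay":0,"az":0},{"jaw":-1,"dx":-12,"dy":120,"dz":0,"ax":0,"ay":0,"az":0},{"jaw":-1,"dx":-16,"dy":159,"dz":0,"ax":0,"ay":0,"az":0},{"jaw":-1,"dx":-16,"dy":159,"dz":0,"ax":0,"ay":0,"az":0}]'
python3 - <<'E'
from h import *
s=viewer.snapshot("wrist");save(s,"w2");np.savez("w2.npz",**s)
K=s["K"];T=s["cam_to_world"]
h=cv2.cvtColor(s["color"],cv2.COLOR_RGB2HSV)
m=(((h[...,0]<8)|(h[...,0]>172))&(h[...,1]>140)&(h[...,2]>90)).astype(np.uint8)
n,l,st,ce=cv2.connectedComponentsWithStats(m)
for i in range(1,n):
  if st[i,4]>300:
    print(st[i],ce[i])
bs=bot.get_state();print(bs["position"],bs["t"],bs["joints"])
E
```

```text
t: 6.08
position: [0.426, 0.1809, 0.2233]
ee_rot: [[-0.92, 0.392, 0.003], [0.392, 0.92, 0.001], [-0.003, 0.002, -1.0]]
ft_force: [0.0, 0.2, -0.4]
width: 0.995
grip_force: 0.0
t: 6.5
position: [0.4076, 0.3455, 0.2209]
ee_rot: [[-0.923, 0.385, -0.001], [0.385, 0.923, 0.001], [0.001, 0.0, -1.0]]
ft_force: [-0.5, -0.1, -0.9]
width: 1.002
grip_force: 0.0
[ 250  196   62   67 2831] [280.68809608 228.4217591 ]
[0.40812786 0.34306572 0.22082952] 6.55 [ 6.30206613e-01  2.50956441e-01  1.54703805e+00  1.90532396e-04
  1.34443879e+00 -5.44606137e-01]
```

View pics/w2.png

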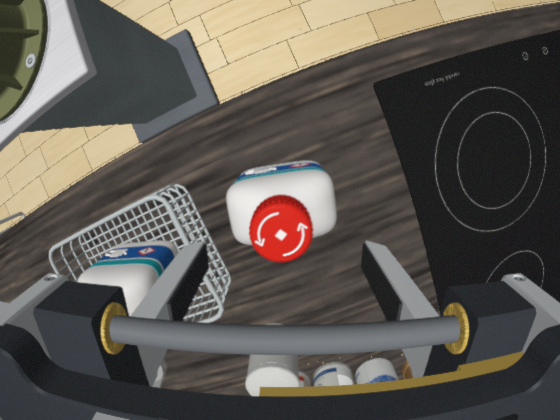

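The cap sits between the fingers, its top centre at about (281,235), and the empty bottle stands in the basket at about (125,275). I'll ray-cast the cap centre and, as a check, read the top-view depth.

```bash
python3 - <<'E'
from h import *
s=dict(np.load("w2.npz"));K=s["K"];T=s["cam_to_world"]
def ray(u,v,z):
    a=np.array([(u-K[0,2])/K[0,0],(v-K[1,2])/K[1,1]]);r=np.linalg.norm(a)
    d=np.array([np.sin(r)*a[0]/r,-np.sin(r)*a[1]/r,-np.cos(r)]);d=T[:3,:3]@d
    return T[:3,3]+d*(z-T[2,3])/d[2]
print(ray(281,235,.173).round(4),ray(250,235,.173).round(4),ray(312,235,.173).round(4))
t=viewer.snapshot("scene");W=pts(t);c=t["color"].astype(int)
m=(c[...,0]>110)&(c[...,1]<80)&(c[...,2]<80)&(W[...,2]>.16)&(W[...,2]<.185)
m[:,:150]=0;p=W[m];print(len(p),(p.min(0)+p.max(0))/2,np.ptp(p,axis=0))
b=W[195:320,200:290].reshape(-1,3);b=b[(b[:,2]>.12)&(b[:,2]<.18)&(abs(b[:,0]-.429)<.08)&(abs(b[:,1]-.128)<.1)]
print("bottle top",b[:,2].max(),b[b[:,2]>.155].mean(0))
print(bot.get_state()["position"])
E
```

```text
[0.4096 0.3412 0.173 ] [0.4007 0.3198 0.173 ] [0.4186 0.3625 0.173 ]
99 [0.4060306  0.3363637  0.16822906] [0.0478441  0.04141687 0.01553493]
bottle top 0.1731025601121121 [0.42638924 0.12762063 0.16331276]
[0.4085797  0.34143077 0.22095598]
```

```bash
python3 -m handwheel '[{"jaw":-1,"dx":1,"dy":0,"dz":-25,"ax":0,"ay":0,"az":0},{"jaw":-1,"dx":1,"dy":0,"dz":-55,"ax":0,"ay":0,"az":0},{"jaw":-1,"dx":1,"dy":0,"dz":-77,"ax":0,"ay":0,"az":0},{"jaw":1,"dx":1,"dy":0,"dz":-77,"ax":0,"ay":0,"az":0},{"jaw":1,"dx":1,"dy":0,"dz":-77,"ax":0,"ay":0,"az":0}]' 45
python3 -m handwheel '[{"jaw":1,"dx":0,"dy":0,"dz":0,"ax":0,"ay":0,"az":0},{"jaw":1,"dx":0,"dy":0,"dz":0,"ax":0,"ay":0,"az":0},{"jaw":1,"dx":0,"dy":0,"dz":0,"ax":0,"ay":0,"az":0},{"jaw":1,"dx":0,"dy":0,"dz":0,"ax":0,"ay":0,"az":0},{"jaw":1,"dx":0,"dy":0,"dz":0,"ax":0,"ay":0,"az":0}]'
python3 -m handwheel '[{"jaw":1,"dx":0,"dy":0,"dz":0,"ax":0,"ay":0,"az":0},{"jaw":1,"dx":0,"dy":0,"dz":0,"ax":0,"ay":0,"az":0},{"jaw":1,"dx":0,"dy":0,"dz":0,"ax":0,"ay":0,"az":0},{"jaw":1,"dx":0,"dy":0,"dz":0,"ax":0,"ay":0,"az":0}]'
```

```text
t: 7.02
position: [0.4103, 0.3396, 0.1446]
ee_rot: [[-0.921, 0.39, -0.001], [0.39, 0.921, -0.001], [0.001, -0.001, -1.0]]
ft_force: [0.2, -0.3, 1.4]
width: 0.895
grip_force: 0.0
t: 7.43
position: [0.4102, 0.3407, 0.145]
ee_rot: [[-0.921, 0.389, 0.001], [0.389, 0.921, 0.0], [-0.0, 0.001, -1.0]]
ft_force: [-0.3, 0.3, 1.2]
width: 0.54
grip_force: 0.0
t: 7.77
position: [0.4103, 0.341, 0.1449]
ee_rot: [[-0.921, 0.389, 0.001], [0.389, 0.921, 0.001], [-0.001, 0.001, -1.0]]
ft_force: [1.9, 3.7, 5.5]
width: 0.508
grip_force: 45.0
```

```bash
python3 -m handwheel '[{"jaw":1,"dx":0,"dy":0,"dz":-2,"ax":0,"ay":0,"az":0},{"jaw":1,"dx":0,"dy":0,"dz":-4,"ax":0,"ay":0,"az":0},{"jaw":1,"dx":0,"dy":0,"dz":-6,"ax":0,"ay":0,"az":0},{"jaw":1,"dx":0,"dy":0,"dz":-6,"ax":0,"ay":0,"az":0},{"jaw":1,"dx":0,"dy":0,"dz":-6,"ax":0,"ay":0,"az":0}]'
```

```text
t: 8.18
position: [0.4107, 0.3414, 0.1396]
ee_rot: [[-0.921, 0.389, 0.002], [0.389, 0.921, 0.002], [-0.001, 0.003, -1.0]]
ft_force: [1.3, 4.5, 10.8]
width: 0.511
grip_force: 45.0
```

```bash
python3 -m handwheel '[{"jaw":1,"dx":0,"dy":0,"dz":-1.5,"ax":0,"ay":0,"az":0},{"jaw":1,"dx":0,"dy":0,"dz":-1.5,"ax":0,"ay":0,"az":0},{"jaw":1,"dx":0,"dy":0,"dz":-1.5,"ax":0,"ay":0,"az":0}]'
```

```text
t: 8.43
position: [0.4108, 0.3416, 0.1387]
ee_rot: [[-0.921, 0.389, 0.003], [0.389, 0.921, 0.003], [-0.001, 0.004, -1.0]]
ft_force: [-0.5, 5.0, 14.9]
width: 0.509
grip_force: 45.0
```

```bash
python3 -m handwheel '[{"jaw":1,"dx":0,"dy":0,"dz":-0.5,"ax":0,"ay":0,"az":0.7},{"jaw":1,"dx":0,"dy":0,"dz":-0.5,"ax":0,"ay":0,"az":1.4},{"jaw":1,"dx":0,"dy":0,"dz":-0.5,"ax":0,"ay":0,"az":2.1},{"jaw":1,"dx":0,"dy":0,"dz":-0.5,"ax":0,"ay":0,"az":2.8},{"jaw":1,"dx":0,"dy":0,"dz":-0.5,"ax":0,"ay":0,"az":3.5}]'
```

```text
t: 8.85
position: [0.4111, 0.3414, 0.1387]
ee_rot: [[-1.0, 0.03, 0.003], [0.03, 1.0, 0.003], [-0.003, 0.003, -1.0]]
ft_force: [0.9, 1.2, 20.1]
width: 0.512
grip_force: 45.0
```

```bash
python3 -m handwheel '[{"jaw":1,"dx":0,"dy":0,"dz":0,"ax":0,"ay":0,"az":0.7},{"jaw":1,"dx":0,"dy":0,"dz":0,"ax":0,"ay":0,"az":1.4},{"jaw":1,"dx":0,"dy":0,"dz":0,"ax":0,"ay":0,"az":2.1},{"jaw":1,"dx":0,"dy":0,"dz":0,"ax":0,"ay":0,"az":2.8},{"jaw":1,"dx":0,"dy":0,"dz":0,"ax":0,"ay":0,"az":3.5}]'
python3 -m handwheel '[{"jaw":1,"dx":0,"dy":0,"dz":0,"ax":0,"ay":0,"az":0.7},{"jaw":1,"dx":0,"dy":0,"dz":0,"ax":0,"ay":0,"az":1.4},{"jaw":1,"dx":0,"dy":0,"dz":0,"ax":0,"ay":0,"az":2.1},{"jaw":1,"dx":0,"dy":0,"dz":0,"ax":0,"ay":0,"az":2.8},{"jaw":1,"dx":0,"dy":0,"dz":0,"ax":0,"ay":0,"az":3.5}]'
python3 - <<'E'
from h import *
s=viewer.snapshot("wrist");t=viewer.snapshot("scene")
cv2.imwrite("pics/turned.png",np.hstack([s["color"][100:330,130:430],t["color"][150:380,130:430]])[:,:,::-1])
b=bot.get_state();print(b["ft_torque"],b["joints"])
E
```

```text
t: 9.27
position: [0.411, 0.3414, 0.1387]
ee_rot: [[-0.944, -0.331, 0.003], [-0.33, 0.944, 0.003], [-0.004, 0.001, -1.0]]
ft_force: [0.0, 1.2, 19.4]
width: 0.51
grip_force: 45.0
t: 9.68
position: [0.411, 0.3415, 0.1386]
ee_rot: [[-0.763, -0.647, 0.003], [-0.647, 0.763, 0.003], [-0.004, -0.0, -1.0]]
ft_force: [-0.4, 2.3, 19.7]
width: 0.503
grip_force: 45.0
[0.35677934 0.16421208 0.05725697] [ 6.24524166e-01  3.27756292e-01  1.64715778e+00  1.64593528e-04
  1.16239461e+00 -1.64928952e+00]
```

View pics/turned.png

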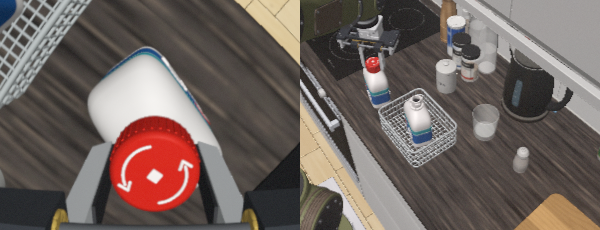

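The bottle's edge now sits about 60° round from the gripper in the wrist view, and the cap's arrows have turned with the fingers, so the cap has turned on the neck. I'll ease it up.

```bash
python3 -m handwheel '[{"jaw":1,"dx":0,"dy":0,"dz":2,"ax":0,"ay":0,"az":0},{"jaw":1,"dx":0,"dy":0,"dz":5,"ax":0,"ay":0,"az":0},{"jaw":1,"dx":0,"dy":0,"dz":8,"ax":0,"ay":0,"az":0},{"jaw":1,"dx":0,"dy":0,"dz":11,"ax":0,"ay":0,"az":0},{"jaw":1,"dx":0,"dy":0,"dz":14,"ax":0,"ay":0,"az":0}]'
```

```text
t: 10.2
position: [0.4098, 0.3404, 0.1503]
ee_rot: [[-0.765, -0.644, -0.001], [-0.644, 0.765, -0.001], [0.001, 0.0, -1.0]]
ft_force: [0.7, 1.4, -0.9]
width: 0.509
grip_force: 45.0
```

```bash
python3 -m handwheel '[{"jaw":1,"dx":0,"dy":0,"dz":8,"ax":0,"ay":0,"az":0},{"jaw":1,"dx":0,"dy":0,"dz":20,"ax":0,"ay":0,"az":0},{"jaw":1,"dx":0,"dy":0,"dz":35,"ax":0,"ay":0,"az":0},{"jaw":1,"dx":0,"dy":0,"dz":48,"ax":0,"ay":0,"az":0},{"jaw":1,"dx":0,"dy":0,"dz":55,"ax":0,"ay":0,"az":0}]'
python3 -m handwheel '[{"jaw":1,"dx":0,"dy":0,"dz":0,"ax":0,"ay":0,"az":0},{"jaw":1,"dx":0,"dy":0,"dz":0,"ax":0,"ay":0,"az":0},{"jaw":1,"dx":0,"dy":0,"dz":0,"ax":0,"ay":0,"az":0},{"jaw":1,"dx":0,"dy":0,"dz":0,"ax":0,"ay":0,"az":0},{"jaw":1,"dx":0,"dy":0,"dz":0,"ax":0,"ay":0,"az":0}]'
python3 - <<'E'
from h import *
s=viewer.snapshot("wrist");t=viewer.snapshot("scene")
a=cv2.resize(t["color"][170:310,150:300],(300,280),interpolation=cv2.INTER_CUBIC)
cv2.imwrite("pics/lift.png",np.hstack([s["color"][60:340,110:430],a])[:,:,::-1])
E
```

```text
t: 10.62
position: [0.4101, 0.3405, 0.207]
ee_rot: [[-0.765, -0.644, 0.001], [-0.644, 0.765, 0.0], [-0.0, -0.0, -1.0]]
ft_force: [-0.3, 0.2, 0.3]
width: 0.505
grip_force: 45.0
t: 11.03
position: [0.4099, 0.3405, 0.2048]
ee_rot: [[-0.765, -0.644, -0.001], [-0.644, 0.765, -0.001], [0.001, 0.0, -1.0]]
ft_force: [0.1, -0.5, 0.0]
width: 0.507
grip_force: 45.0
```

View pics/lift.png

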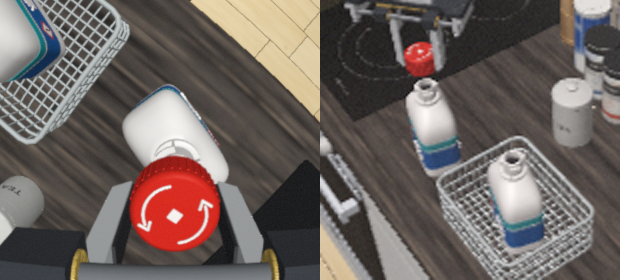

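The cap is level in the fingers at (420,58) above the open neck at (425,88). The full bottle stands upright where it was, and the empty bottle stands in the basket at (517,200). I'll hand in.

```bash
python3 -c "
from workcell import workorder
print(workorder.close_job())"
```

```text
the job is handed in; nothing more can be done
None
```

I handed the job in at about 11 s of robot time: the empty bottle stands in the basket, and the cap is off the full bottle and held level about 40 mm above its mouth; no verdict came back.

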